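# Knock the stuck copper dish out of the forming die

### The arm

A 6-joint arm with a two-finger parallel gripper is mounted at the origin on a cart in front of the work surface, level with it; the furniture and walls round the work are solid. World frame = base frame: x ahead of the robot, y to its left, z up, the work surface at z = 0. Lengths are in m, angles in rad, forces in N, time in s.
With the tool pointing down it reaches from about 0.3 to 0.875 m from the base axis. Payload 6.4 kg.
Tool frame: the origin (TCP) lies between the finger pads; the fingertips stand 25 mm ahead of it and the grasp point (between the pads) lies 6 mm ahead of it (ctrl.finger_overhang is the distance from the TCP to the fingertips, in m); x points along the fingers, z is the direction in which the jaws open and shut, and the axes are right-handed (so a half turn about x gives the same grasp; the last joint's range is limited). The gripper opens to 85 mm and grips with 20 to 120 N. Pads are 22 mm wide; open, the fingers measure 114 mm over their backs; the gripper's body (76 mm by 85 mm) begins 54 mm behind the grasp point. The pads swing forward as they close: fully open they stand 13 mm farther back than shut.
Start: joints at [0.909, 0.181, 1.607, -0, 1.354, -0.206], TCP at [0.253, 0.516, 0.256] pointing down, gripper open.
Joint ranges: [-2.99, 2.99], [-0.89, 2.07], [0.3, 2.58], [-1.14, 4.28], [0, 2.63], [-3.12, 3.12]. Speed limits (rad/s): [2.57, 2.57, 3.01, 3.14, 3.14, 3.14].

### API

Orientations are given as a unit quaternion [w, x, y, z].
In Python, from bench import ctrl gives the robot as it stands.
- The arm moves only by the tool jog_arm, never from a script. Its argument "commands" is one flat list of numbers, 7 for each row, row after row: the shift along the tool's x, y, z as a fraction of full scale, then the turn, a rotation vector about the tool's x, y, z as a fraction of full scale, then the gripper's target within -1 to 1 (fully open at 1, half-way at 0, shut at -1). A call has 1 to 10 rows; each row is the pose to reach, as a shift and turn from the pose commanded when the call began, along the tool's axes at that moment, turning the shorter way round; what a row does not reach only later rows make up. Full scale, the value 1, is 0.2 m for a shift and 2 pi rad for a turn. A row lasts 1/8 s, in which the tool goes at most 62.5 mm and 10.7 degrees, less where a joint would pass 70% of its speed; a pose out of reach is approached as far as the arm can. A call with a number of a shift or a turn outside -1 to 1 is refused whole. A call with a gripper value outside its range is refused whole. The fingers move at their own pace and stop on an object; the grip force is fixed at half the most. Time passes only in rows, so rows that repeat a pose let the fingers close. It gives the time, the measured TCP pose, the force and the opening at its end, in the units of the state.
- ctrl.get_obs(): the state, without advancing time (a new reading comes with each control period).
- ctrl.camera(name): name is "scene" or "top"; returns a dict with "frame" (480x640x3 uint8, red, green, blue), "K" (3x3 intrinsics, pixels), "rvec" (rotation vector, rad) and "tvec" (3), from world to camera coordinates, as OpenCV has them. Camera axes: x right, y down, z forward; pixel columns grow to the right and rows downward; lengths in m; the calibration is good to about 2 mm. A picture is of the moment at which its call begins. There is no depth.
- ctrl.hand_in(): hands the job in, once; it reports no verdict.
The state is a dict: "time_s": time; "q": joint angles; "dq": joint speeds; "joint_efforts": joint torques, N m; "eef_pos": TCP position; "eef_rot": TCP orientation; "wrist_force": force on the tool from outside, world axes, zero at the start; "torque": the same for the moment, N m; "opening": opening from 0.0 (shut) to 1.0 (fully open).
Only numpy, scipy, OpenCV 4.12 (cv2) and the standard library are available. Lean on these libraries where they do the work, as an engineer would, in place of code of your own. Each camera call takes 0.05 s, during which the arm holds its last target.

### The job

A freshly pressed copper dish is stuck in the steel forming die that lies face down across two bench blocks. Press the wooden drift that stands in the die's knock-out hole down until the dish comes out into the black tray below, and leave the drift hanging in its hole. Then draw the tray out to the robot's left, where it already sticks out furthest and the bench is free, until the whole dish lies in the open, clear of the die, still in the tray; leave the other things on the bench where they are.

Things in the scene. Friction and masses are not known exactly. Their poses are not given: they have to be found in the camera images.
- die: Steel forming die, fixed: a plate 80 (its x) x 170 (its y) x 25 mm, face down on two steel bench blocks 20 mm high, 65 mm square, centred at y = +-100 mm. Origin on the table under the plate's centre, z up; plate from z = 20 to 45 mm. The tunnel between the blocks, 135 mm wide, 20 mm high, runs along x; the tray lies in it. Its +x points to the robot's left, within 0.4 rad: the side on which the dish is to come out.
- drift: Loose hardwood drift, 41 mm tall, 50 g, upright in the knock-out hole: shank 18 mm thick, 26 mm long; dark head 34 mm wide, 15 mm high, with a brass band. Origin at the centre of the shank's foot. At the start it stands on the dish, head 13 mm clear of the die. Pressed right down, the head stops on the die; the dish lets go about 9 mm down. Takes about 6 to 12 N.
- drift_top (a point): Centre of the flat top of the drift's head: about 73 mm above the table at the start, 60 mm when the drift is right down.
- dish: Round copper dish, 39 mm wide, 11 mm tall, about 25 g, mouth down. Origin at the centre of its mouth (lower side), z up. Held by friction in the die's cavity, its mouth 21 mm above the table; in the tray it rests 4 mm above the table, 5 mm below the die's underside.
- tray: Loose black tray, 225 (its x) x 125 x 13 mm, 140 g, on the table under the die, its x along the die's x. Origin at the centre of its underside. Floor 4 mm thick; walls rise 9 mm over it; end walls (x = +-110 mm) 4 mm thick. It protrudes at both ends, further on the die's +x side; there fingers can reach in behind the end wall and drag it along the table.
- flux_jar: White screw jar, 51 mm wide, 56 mm tall, standing at the left of the table near the ring clamp; a bystander. Origin at the centre of its underside.
- chasing_hammer: Hammer with an orange wooden handle, 242 mm long, lying on the table; a bystander. Origin under its middle.
- ring_clamp: Brown wooden ring clamp, 145 x 28 x 28 mm, lying on the table; a bystander. Origin under its middle.
- knockout_hole (a point): Mouth of the knock-out hole, 19.6 mm wide, in the middle of the die's upper face, 45 mm above the table. It leads down into the round cavity in which the dish is stuck. The two smaller holes beside it are empty.
Not all that is in view belongs to the job. What is shaped like the drift but purple is not meant.

How it is judged:
On the way:
1. the dish has been pushed out of the die and lies flat in the tray, still under the die (z of dish in the frame of tray below 0.007 m and horizontal distance between dish and die below 0.04 m and angle between dish's own z axis and vertical below 0.15 rad), for 0.2 s.
At the end, for the whole second after the job is handed in: The dish lies flat in the tray, its centre more than 62 mm from the die's centre along the die's +x (so its rim is clear of the plate by 2.5 mm or more); the tray lies flat on the table; the drift still hangs in the knock-out hole (within 12 mm of its axis); dish and tray are at rest (x of dish in the frame of die above 0.062 m and z of dish in the frame of tray between 0.001 and 0.008 m and x of dish in the frame of tray between -0.095 and 0.095 m and y of dish in the frame of tray between -0.045 and 0.045 m and height (world z) of tray below 0.006 m and angle between tray's own z axis and vertical below 0.08 rad and horizontal distance between drift and die below 0.012 m and height (world z) of drift between 0.012 and 0.034 m and linear speed of each of dish, tray below 0.02 m/s); the robot touches nothing.
It fails at once if the jar, hammer or ring clamp was shifted by more than 30 mm (distance of any of flux_jar, chasing_hammer, ring_clamp from where it was at the start of the episode above 0.03 m).
It also fails if it takes over 35 s, if anything falls off the work surface, if the arm or the gripper's body presses on something with over 40 N, if the wrist force passes 120 N, or if a joint passes its speed limit or range.

## Working session

There is one attempt and no reset: what is moved stays moved. The work goes in short steps, Python scripts to look and compute and a tool call to move; the robot and the scene stay as the last step left them, time stands still between calls to the robot, and variables do not carry over. Pictures are saved under pics/ and viewed, and the job is handed in when it is done.

Besides the shell and the picture viewer there is one more tool, called after "Emit:" by a JSON object that holds its "op" and its "data", one argument or row to a line. jog_arm: Moves the arm, as the interface text tells. Its arguments: {"type":"object","properties":{"commands":{"type":"array","items":{"type":"number"}}},"required":["commands"]}

```bash
mkdir -p pics; ls; python3 - <<'E'
from bench import ctrl
import cv2
o=ctrl.get_obs()
for k,v in o.items(): print(k,v)
print(ctrl.finger_overhang)
for n in("scene","top"):
    c=ctrl.camera(n); cv2.imwrite(f"pics/{n}0.png",c["frame"][:,:,::-1]); print(n,c["K"],c["rvec"],c["tvec"])
E
```

```text
pics
time_s 0.0
q [ 9.08684864e-01  1.81533036e-01  1.60800307e+00  5.86399226e-06
  1.35379691e+00 -2.06298555e-01]
dq [-0.00027947  0.00159674  0.00057794  0.00140356  0.00089917  0.00109488]
joint_efforts [-8.81173110e-04 -4.44857991e+01 -3.51340091e+01 -1.81001415e-04
  8.90665397e-03  4.43515705e-05]
eef_pos [0.25277506 0.51589596 0.255391  ]
eef_rot [ 0.59946163 -0.37431072  0.60061854  0.37389117]
wrist_force [-0.43960327 -0.39095165  0.40957283]
torque [-0.02066782 -0.03064495  0.02693132]
opening 1.001248374152997
0.025
scene [[441.75692625   0.         314.39378671]
 [  0.         441.75692625 239.89501941]
 [  0.           0.           1.        ]] [ 2.37689994 -0.81426043  0.29643922] [-0.41621379  0.36686146  0.65820737]
top [[583.76933791   0.         321.17490355]
 [  0.         583.76933791 239.14888335]
 [  0.           0.           1.        ]] [ 2.09387879 -2.15792213  0.16564494] [0.08100133 0.61435981 1.18532244]
```

View pics/scene0.png

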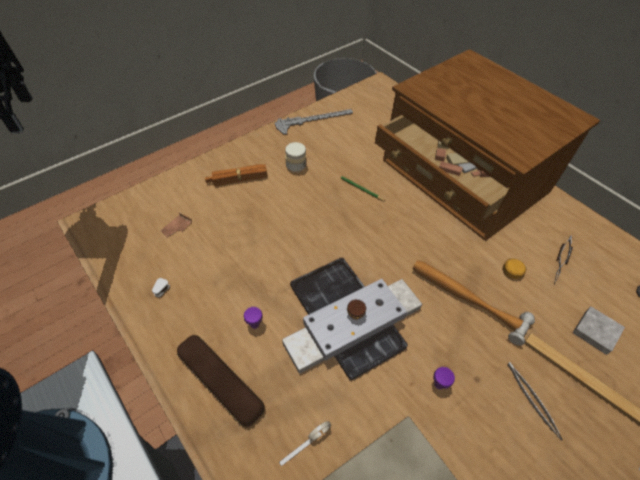

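View pics/top0.png

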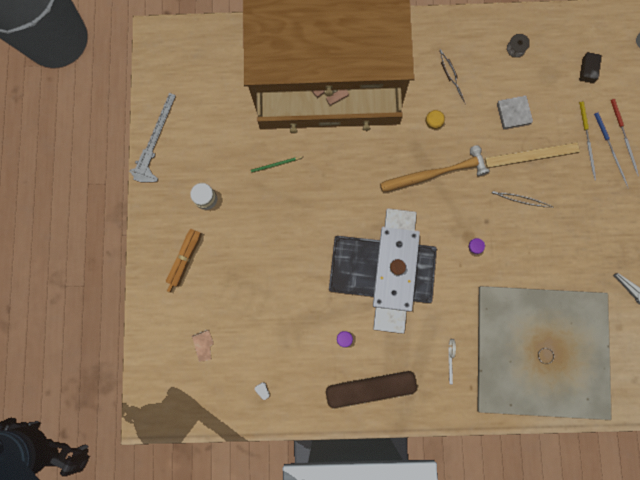

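Both views show the die centrally, with the brown drift head at about (398,267) in top and (356,309) in scene. The tray sticks out further to the left, with its left end at about (332,265) in top. I'll enlarge both for measuring.

```bash
python3 - <<'E'
import cv2
a=cv2.imread("pics/top0.png")[200:340,315:455]; cv2.imwrite("pics/top0c.png",cv2.resize(a,(560,560),interpolation=cv2.INTER_CUBIC))
a=cv2.imread("pics/scene0.png")[250:390,270:430]; cv2.imwrite("pics/scene0c.png",cv2.resize(a,(640,560),interpolation=cv2.INTER_CUBIC))
E
```

```text
(no output)
```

View pics/top0c.png

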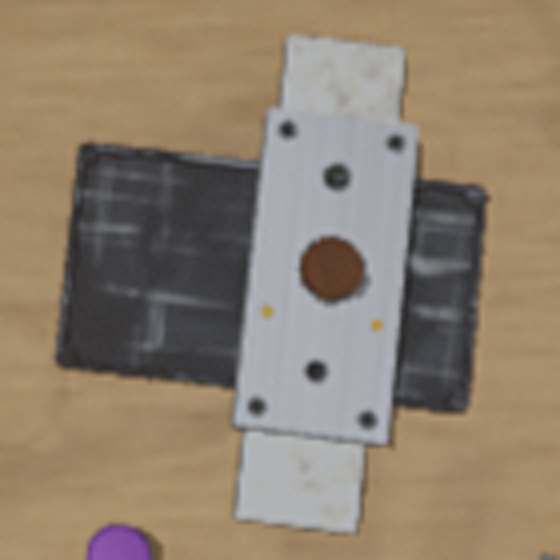

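View pics/scene0c.png

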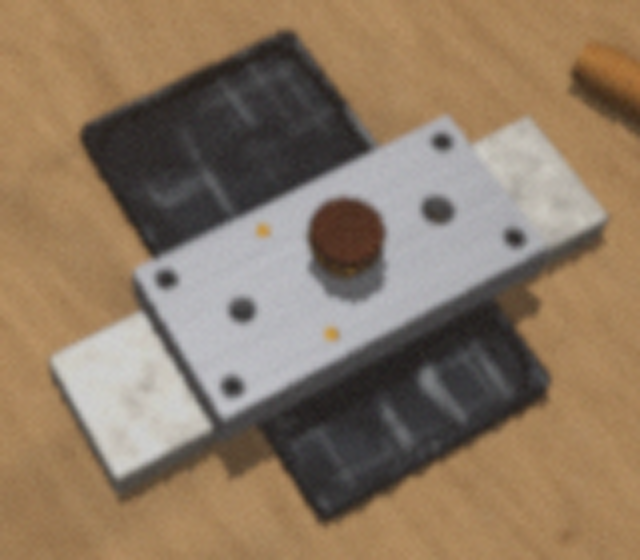

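```bash
cat > h.py <<'E'
import numpy as np, cv2
from bench import ctrl
_c={}
def cam(n):
    if n not in _c: _c[n]=ctrl.camera(n)
    return _c[n]
def ray(n,uv):
    c=cam(n); R=cv2.Rodrigues(np.array(c["rvec"]))[0]; t=np.array(c["tvec"])
    d=R.T@np.linalg.solve(c["K"],[uv[0],uv[1],1]); return -R.T@t,d/np.linalg.norm(d)
def atz(n,uv,z):
    o,d=ray(n,uv); return o+d*(z-o[2])/d[2]
def tri(a,b):
    o1,d1=ray("top",a);o2,d2=ray("scene",b)
    s=np.linalg.lstsq(np.c_[d1,-d2],o2-o1,rcond=None)[0]
    p,q=o1+s[0]*d1,o2+s[1]*d2
    return (p+q)/2,np.linalg.norm(p-q)
def proj(n,p):
    c=cam(n); return cv2.projectPoints(np.array([p],float),np.array(c["rvec"]),np.array(c["tvec"]),c["K"],None)[0].ravel()
E
python3 - <<'E'
from h import *
np.set_printoptions(precision=4,suppress=True)
T=lambda x,y:((x+.5)/4-.5+315,(y+.5)/4-.5+200)
S=lambda x,y:((x+.5)/4-.5+270,(y+.5)/4-.5+250)
P={"drift":((332,268),(347,232),.073),"scrFL":((288,129),(443,142),.045) if 0 else ((396,142),(514,237),.045),
"scr_TL":((288,129),(443,142),.045),"scr_BL":((257,406),(166,279),.045),"scr_BR":((368,419),(232,386),.045),
"hole far":((337,177),(437,209),.045),"hole near":((316,371),(242,310),.045),
"trayFarL":((82,145),(290,33),.013),"trayNearL":((58,366),(83,133),.013),"trayFarR":((487,190),(548,380),.013),"trayNearR":((466,410),(322,518),.013)}
for k,(a,b,z) in P.items():
    print(k,*tri(T(*a),S(*b)),atz("top",T(*a),z)[:2],atz("scene",S(*b),z)[:2])
for n,uv,z in (("jar",(203,195),.056),("ringtop",(192,231),.028),("ringbot",(172,288),.028),("hammerend",(383,186),.02)): print(n,atz("top",uv,z))
E
```

```text
drift [ 0.5495 -0.0934  0.0701] 0.003214373457524056 [ 0.5505 -0.0939] [ 0.5468 -0.0936]
scrFL [ 0.6185 -0.1332  0.0461] 0.004226382699667101 [ 0.6204 -0.1347] [ 0.6172 -0.1317]
scr_TL [ 0.6277 -0.0765  0.0453] 0.0035869691835145427 [ 0.6292 -0.0776] [ 0.6263 -0.0754]
scr_BL [ 0.481  -0.0535  0.0463] 0.0033264690711697536 [ 0.4825 -0.0544] [ 0.4799 -0.0522]
scr_BR [ 0.4722 -0.1108  0.047 ] 0.0038096610866871243 [ 0.474 -0.112] [ 0.4712 -0.1092]
hole far [ 0.6008 -0.1011  0.0458] 0.003816056795337562 [ 0.6025 -0.1024] [ 0.5995 -0.0999]
hole near [ 0.4984 -0.0853  0.0451] 0.0032764526999403787 [ 0.4999 -0.0861] [ 0.497  -0.0845]
trayFarL [0.6291 0.0329 0.0094] 0.002911927895752668 [0.6297 0.0322] [0.6259 0.0318]
trayNearL [0.5087 0.0494 0.0094] 0.0017022410036255362 [0.5091 0.0491] [0.5066 0.0479]
trayFarR [ 0.5955 -0.1853  0.016 ] 0.004742237847506408 [ 0.5978 -0.1874] [ 0.5948 -0.1833]
trayNearR [ 0.4774 -0.1685  0.0074] 0.004525930962928693 [ 0.479  -0.1688] [ 0.4737 -0.1687]
jar [0.7203 0.3138 0.056 ]
ringtop [0.6477 0.3435 0.028 ]
ringbot [0.5247 0.3854 0.028 ]
hammerend [ 0.7369 -0.0771  0.02  ]
```

```bash
cat >> h.py <<'E'
from scipy.spatial.transform import Rotation as Ro
np.set_printoptions(precision=4,suppress=True)
def pose():
    o=ctrl.get_obs(); q=o["eef_rot"]; return np.array(o["eef_pos"]),Ro.from_quat([q[1],q[2],q[3],q[0]]),o
def want(p,zdir):
    x=np.array([0,0,-1.]); z=np.array([*zdir,0.]); z/=np.linalg.norm(z)
    R2=[Ro.from_matrix(np.c_[x,np.cross(s*z,x),s*z]) for s in(1,-1)]
    p0,R0,o=pose()
    R2.sort(key=lambda R:(R0.inv()*R).magnitude()); R=R2[0]
    print("t",o["time_s"],"pos",p0,"F",np.array(o["wrist_force"]),"shift frac",R0.inv().apply(np.array(p)-p0)/.2,"turn frac",(R0.inv()*R).as_rotvec()/2/np.pi)
E
python3 - <<'E'
from h import *
p,R,o=pose(); print(R.as_matrix())
want([.5495,-.0935,.256],[.152,.988]); want([.5495,-.0935,.256],[.988,-.152])
E
```

```text
[[-0.0006 -0.8979  0.4402]
 [-0.0008  0.4402  0.8979]
 [-1.      0.0002 -0.001 ]]
t 0.2 pos [0.2529 0.5161 0.2558] F [-0.5417 -0.9804 -0.993 ] shift frac [ 0.0004 -2.6731 -2.0839] turn frac [-0.0482 -0.0002 -0.0001]
t 0.2 pos [0.2529 0.5161 0.2558] F [-0.5417 -0.9804 -0.993 ] shift frac [ 0.0004 -2.6731 -2.0839] turn frac [ 0.2018 -0.0002  0.0001]
```

Emit:
{"op": "jog_arm", "data": {
  "commands": [0, -0.9, -0.7, -0.048, 0, 0, -1, 0, -0.9, -0.7, -0.048, 0, 0, -1, 0, -0.9, -0.7, -0.048, 0, 0, -1, 0, -0.9, -0.7, -0.048, 0, 0, -1, 0, -0.9, -0.7, -0.048, 0, 0, -1]
}}

```text
time_s: 0.82
eef_pos: [0.3543, 0.3091, 0.2563]
eef_rot: [0.538, -0.459, 0.538, 0.459]
wrist_force: [-0.2, 0.9, -0.1]
opening: -0.001
```

```bash
python3 -c "
from h import *
want([.5495,-.0935,.16],[.152,.988])"
```

```text
t 0.825 pos [0.3543 0.3091 0.2563] F [-0.2186  0.9348 -0.0947] shift frac [ 0.4826 -1.2819 -1.8332] turn frac [-0.001  -0.0001  0.0001]
```

Emit:
{"op": "jog_arm", "data": {
  "commands": [0, -0.64, -0.91, 0, 0, 0, -1, 0, -0.64, -0.91, 0, 0, 0, -1, 0, -0.64, -0.91, 0, 0, 0, -1, 0, -0.64, -0.91, 0, 0, 0, -1, 0, -0.64, -0.91, 0, 0, 0, -1]
}}

```text
time_s: 1.45
eef_pos: [0.4525, 0.1107, 0.2562]
eef_rot: [0.538, -0.459, 0.538, 0.459]
wrist_force: [0.7, 0.8, 0.4]
opening: -0.001
```

```bash
python3 -c "
from h import *
want([.5495,-.0935,.16],[.152,.988])"
```

```text
t 1.45 pos [0.4525 0.1107 0.2562] F [0.6836 0.7518 0.4269] shift frac [ 0.4809 -0.6392 -0.9323] turn frac [-0.0007  0.     -0.    ]
```

Emit:
{"op": "jog_arm", "data": {
  "commands": [0.3, -0.64, -0.93, 0, 0, 0, -1, 0.3, -0.64, -0.93, 0, 0, 0, -1, 0.3, -0.64, -0.93, 0, 0, 0, -1, 0.3, -0.64, -0.93, 0, 0, 0, -1, 0.48, -0.64, -0.93, 0, 0, 0, -1, 0.48, -0.64, -0.93, 0, 0, 0, -1, 0.48, -0.64, -0.93, 0, 0, 0, -1]
}}

```text
time_s: 2.33
eef_pos: [0.5499, -0.0901, 0.1611]
eef_rot: [0.537, -0.461, 0.536, 0.46]
wrist_force: [0.9, -0.3, 0.4]
opening: -0.0
```

```bash
python3 -c "
from h import *
want([.5495,-.0935,.104],[.152,.988])
for n in('scene','top'):
    cv2.imwrite('pics/%s1.png'%n,cam(n)['frame'][:,:,::-1])
a=cv2.imread('pics/scene1.png')[190:390,240:480]; b=cv2.imread('pics/top1.png')[170:370,310:480]
cv2.imwrite('pics/m1.png',np.hstack([cv2.resize(a,(430,360)),cv2.resize(b,(306,360))]))
"
```

```text
t 2.325 pos [ 0.5499 -0.0901  0.1611] F [ 0.8626 -0.3096  0.4471] shift frac [ 0.2855 -0.0006 -0.0169] turn frac [0. 0. 0.]
```

View pics/m1.png

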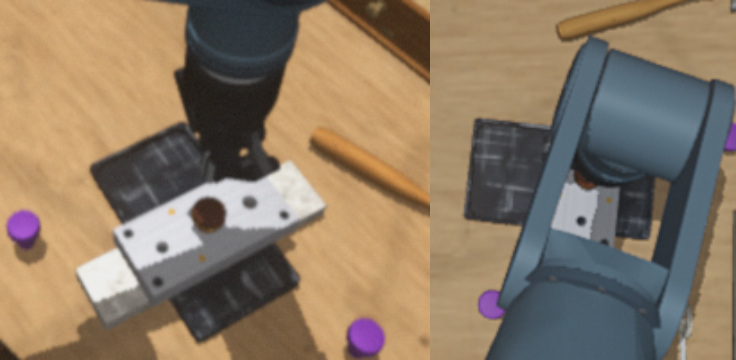

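The closed gripper is over the die and the drift is still upright below it. I'll descend to just above the head.

Emit:
{"op": "jog_arm", "data": {
  "commands": [0.15, 0, 0, 0, 0, 0, -1, 0.28, 0, 0, 0, 0, 0, -1, 0.28, 0, 0, 0, 0, 0, -1, 0.28, 0, 0, 0, 0, 0, -1]
}}

```text
time_s: 2.92
eef_pos: [0.5506, -0.0916, 0.106]
eef_rot: [0.537, -0.461, 0.536, 0.459]
wrist_force: [0.1, -0.3, 0.0]
opening: -0.005
```

```bash
python3 -c "
from h import *
want([.5495,-.0935,.085],[.152,.988])
for n in('scene','top'):
    cv2.imwrite('pics/%s2.png'%n,cam(n)['frame'][:,:,::-1])
a=cv2.imread('pics/scene2.png')[260:360,300:440]
cv2.imwrite('pics/m2.png',cv2.resize(a,(700,500),interpolation=2))
"
```

```text
t 2.925 pos [ 0.5506 -0.0916  0.106 ] F [ 0.0836 -0.2817  0.0159] shift frac [ 0.1052  0.004  -0.0101] turn frac [-0.0002 -0.0001  0.0004]
```

View pics/m2.png

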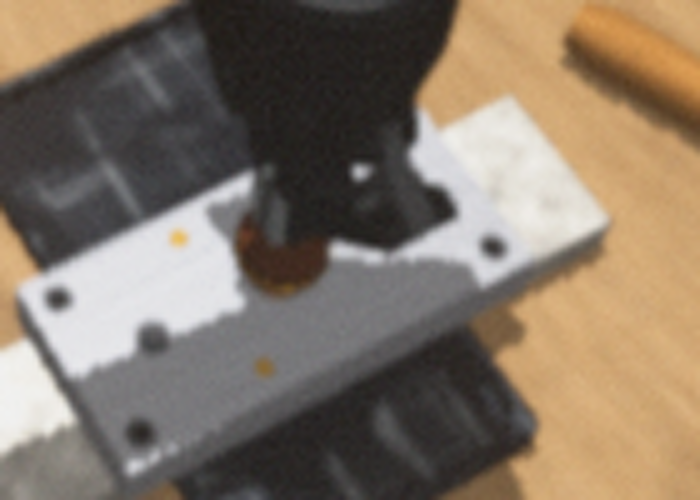

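The fingertips stand right above the brown head. Next I press slowly and watch the force.

Emit:
{"op": "jog_arm", "data": {
  "commands": [0.02, 0, -0.01, 0, 0, 0, -1, 0.04, 0, -0.01, 0, 0, 0, -1, 0.05, 0, -0.01, 0, 0, 0, -1, 0.06, 0, -0.01, 0, 0, 0, -1, 0.07, 0, -0.01, 0, 0, 0, -1, 0.07, 0, -0.01, 0, 0, 0, -1]
}}

```text
time_s: 3.78
eef_pos: [0.5499, -0.094, 0.0909]
eef_rot: [0.537, -0.461, 0.537, 0.459]
wrist_force: [0.2, 0.1, 3.2]
opening: -0.002
```

Emit:
{"op": "jog_arm", "data": {
  "commands": [0.01, 0, 0, 0, 0, 0, -1, 0.02, 0, 0, 0, 0, 0, -1, 0.025, 0, 0, 0, 0, 0, -1, 0.025, 0, 0, 0, 0, 0, -1]
}}

```text
time_s: 4.28
eef_pos: [0.5487, -0.0933, 0.0851]
eef_rot: [0.537, -0.46, 0.537, 0.46]
wrist_force: [-2.0, 0.1, 4.4]
opening: 0.001
```

Emit:
{"op": "jog_arm", "data": {
  "commands": [0.005, 0, 0, 0, 0, 0, -1, 0.01, 0, 0, 0, 0, 0, -1, 0.015, 0, 0, 0, 0, 0, -1, 0.015, 0, 0, 0, 0, 0, -1]
}}

```text
time_s: 4.78
eef_pos: [0.5488, -0.0934, 0.0849]
eef_rot: [0.536, -0.46, 0.537, 0.461]
wrist_force: [-13.0, 4.2, 27.4]
opening: 0.002
```

```bash
python3 -c "
from h import *
want([.5495,-.0935,.085],[.152,.988])
for n in('scene','top'):
    cv2.imwrite('pics/%s3.png'%n,cam(n)['frame'][:,:,::-1])
a=cv2.imread('pics/scene3.png')[260:360,300:440]
cv2.imwrite('pics/m3.png',cv2.resize(a,(700,500),interpolation=2))
"
```

```text
t 4.775 pos [ 0.5488 -0.0934  0.0849] F [-12.9656   4.24    27.3824] shift frac [-0.0004 -0.0034 -0.0001] turn frac [-0.0002 -0.     -0.0003]
```

View pics/m3.png

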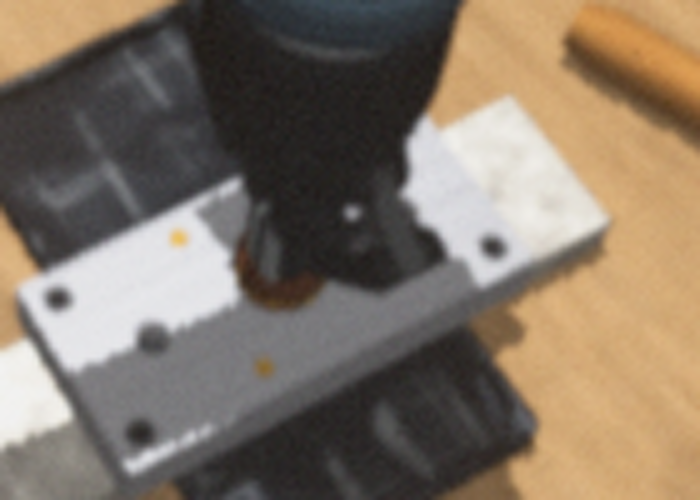

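At the stop: fingertips at z ≈ 0.060 and 27 N, so the drift is right down. Lift, then move over the tray's left end.

Emit:
{"op": "jog_arm", "data": {
  "commands": [-0.1, 0, 0, 0, 0, 0, -1, -0.3, 0, 0, 0, 0, 0, -1, -0.3, 0, 0, 0, 0, 0, -1, -0.3, 0, 0.5, 0, 0, 0, -1, -0.3, 0, 0.5, 0, 0, 0, -1, -0.3, 0, 0.5, 0, 0, 0, -1, -0.3, 0, 0.5, 0, 0, 0, -1]
}}

```text
time_s: 5.75
eef_pos: [0.5641, 0.005, 0.1414]
eef_rot: [0.537, -0.46, 0.537, 0.46]
wrist_force: [0.4, 0.1, 0.3]
opening: -0.003
```

```bash
python3 -c "
from h import *
want([.564,.0055,.06],[.152,.988])
for n in('scene','top'):
    cv2.imwrite('pics/%s4.png'%n,cam(n)['frame'][:,:,::-1])
a=cv2.imread('pics/scene4.png')[240:390,270:440]
cv2.imwrite('pics/m4.png',cv2.resize(a,(680,600),interpolation=2))
"
```

```text
t 5.75 pos [0.5641 0.005  0.1414] F [0.388  0.126  0.3328] shift frac [0.407  0.0003 0.0025] turn frac [-0.0002 -0.0001 -0.0002]
```

View pics/m4.png

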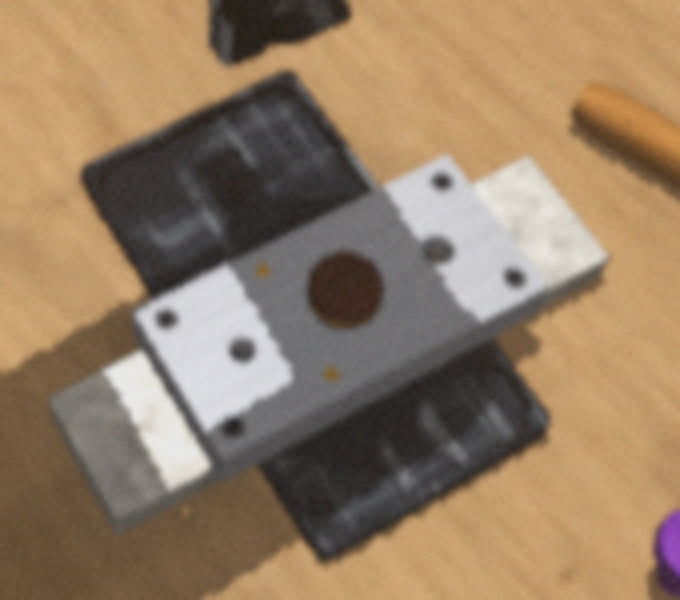

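The drift now sits with its head flat on the die (crop 345,290), and the tray has not moved. The fingers hang over the left end. I'll descend most of the way and check.

Emit:
{"op": "jog_arm", "data": {
  "commands": [0.2, 0, 0, 0, 0, 0, -1, 0.4, 0, 0, 0, 0, 0, -1, 0.48, 0, 0, 0, 0, 0, -1, 0.48, 0, 0, 0, 0, 0, -1, 0.48, 0, 0, 0, 0, 0, -1]
}}

```text
time_s: 6.48
eef_pos: [0.5658, 0.0047, 0.0478]
eef_rot: [0.538, -0.461, 0.537, 0.459]
wrist_force: [-0.5, 0.6, 1.0]
opening: 0.0
```

```bash
python3 -c "
from h import *
want([.564,.0055,.032],[.152,.988])
print(proj('scene',[.564,.0055,.02]))
for n in('scene','top'):
    cv2.imwrite('pics/%s5.png'%n,cam(n)['frame'][:,:,::-1])
a=cv2.imread('pics/scene5.png')[230:350,270:406]
cv2.imwrite('pics/m5.png',cv2.resize(a,(680,600),interpolation=2))
"
```

```text
t 6.475 pos [0.5658 0.0047 0.0478] F [-0.5075  0.5864  0.9515] shift frac [0.0789 0.0098 0.0024] turn frac [-0.0003 -0.      0.0004]
[326.8775 280.3844]
```

View pics/m5.png

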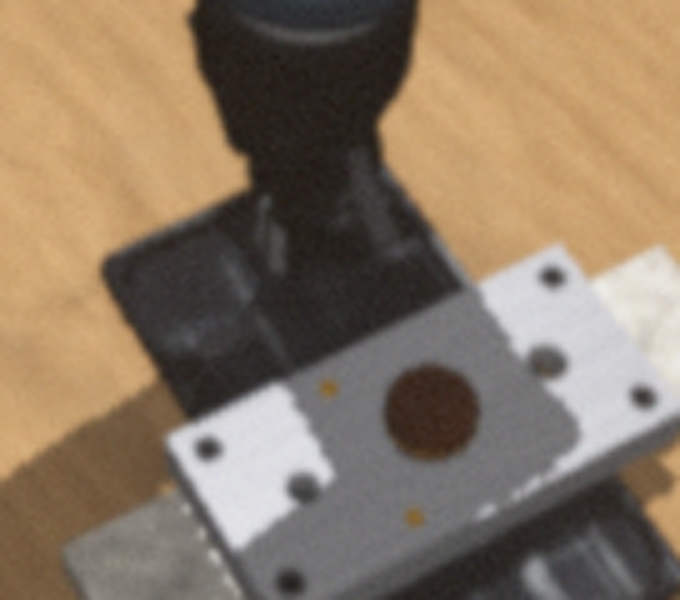

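The fingertips are inside the tray's outline, clear of both the end wall and the die. Lower to just above the floor.

Emit:
{"op": "jog_arm", "data": {
  "commands": [0.04, 0, 0, 0, 0, 0, -1, 0.07, 0, 0, 0, 0, 0, -1, 0.085, 0, 0, 0, 0, 0, -1, 0.085, 0, 0, 0, 0, 0, -1, 0.085, 0, 0, 0, 0, 0, -1]
}}

```text
time_s: 7.2
eef_pos: [0.5645, 0.0053, 0.0291]
eef_rot: [0.537, -0.46, 0.537, 0.46]
wrist_force: [0.2, -0.6, 0.5]
opening: -0.001
```

Emit:
{"op": "jog_arm", "data": {
  "commands": [-0.01, 0, 0, 0, 0, 0, -1, -0.01, 0, 0.04, 0, 0, 0, -1, -0.01, 0, 0.08, 0, 0, 0, -1, -0.01, 0, 0.12, 0, 0, 0, -1, -0.01, 0, 0.15, 0, 0, 0, -1, -0.01, 0, 0.18, 0, 0, 0, -1, -0.01, 0, 0.21, 0, 0, 0, -1, -0.01, 0, 0.24, 0, 0, 0, -1, -0.01, 0, 0.24, 0, 0, 0, -1]
}}

```text
time_s: 8.32
eef_pos: [0.572, 0.0532, 0.0313]
eef_rot: [0.537, -0.46, 0.537, 0.46]
wrist_force: [0.3, 0.1, 0.1]
opening: -0.0
```

```bash
python3 -c "
from h import *
want([.5495+.152*.2,-.0935+.988*.2,.031],[.152,.988])
for n in('scene','top'):
    cv2.imwrite('pics/%s6.png'%n,cam(n)['frame'][:,:,::-1])
a=cv2.imread('pics/scene6.png')[210:350,260:419]
cv2.imwrite('pics/m6.png',cv2.resize(a,(680,600),interpolation=2))
"
```

```text
t 8.325 pos [0.572  0.0532 0.0313] F [0.2521 0.1251 0.0828] shift frac [ 0.0014 -0.0001  0.2573] turn frac [-0.0002  0.     -0.    ]
```

View pics/m6.png

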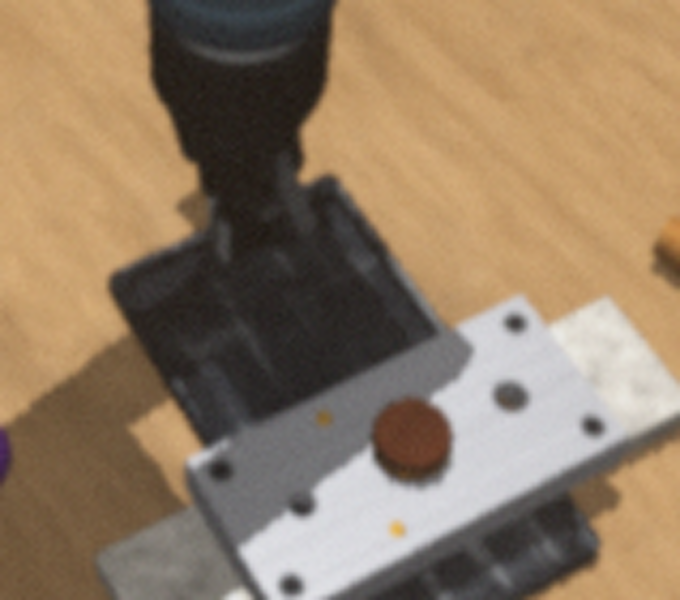

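The tray follows: its far-right end has been drawn in under the die and the left part has lengthened. Keep dragging.

Emit:
{"op": "jog_arm", "data": {
  "commands": [0, 0, 0.03, 0, 0, 0, -1, 0, 0, 0.06, 0, 0, 0, -1, 0, 0, 0.1, 0, 0, 0, -1, 0, 0, 0.14, 0, 0, 0, -1, 0, 0, 0.18, 0, 0, 0, -1, 0, 0, 0.22, 0, 0, 0, -1, 0, 0, 0.25, 0, 0, 0, -1, 0, 0, 0.28, 0, 0, 0, -1, 0, 0, 0.3, 0, 0, 0, -1, 0, 0, 0.3, 0, 0, 0, -1]
}}

```text
time_s: 9.68
eef_pos: [0.5813, 0.1123, 0.0314]
eef_rot: [0.537, -0.46, 0.537, 0.46]
wrist_force: [0.3, 0.3, 0.3]
opening: 0.005
```

```bash
python3 -c "
from h import *
want([.5495+.152*.2,-.0935+.988*.2,.031],[.152,.988])
for n in('scene','top'):
    cv2.imwrite('pics/%s7.png'%n,cam(n)['frame'][:,:,::-1])
a=cv2.imread('pics/scene7.png')[210:350,260:419]
cv2.imwrite('pics/m7.png',cv2.resize(a,(680,600),interpolation=2))
"
```

```text
t 9.675 pos [0.5813 0.1123 0.0314] F [0.3033 0.3365 0.3239] shift frac [ 0.0018  0.0004 -0.0418] turn frac [-0.0002  0.      0.    ]
```

View pics/m7.png

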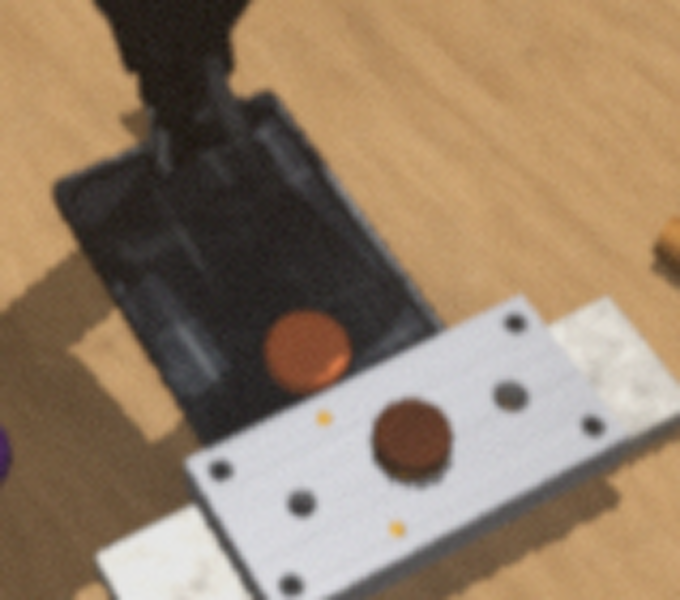

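The dish is out in the open at about (331,291), flat in the tray just clear of the die's edge, and the drift is in place. Measuring the margin.

```bash
python3 -c "
from h import *
d=atz('scene',(331,290.5),.014); print(d)
v=d[:2]-[.5485,-.0925]; print(v@[.152,.988], v@[-.988,.152])
for z in (.06,.073): print(proj('scene',[.5495,-.0935,z]))
b=cv2.imread('pics/top7.png')[190:340,290:460]; cv2.imwrite('pics/m7t.png',cv2.resize(b,(680,600),interpolation=2))
"
```

```text
[ 0.5584 -0.0145  0.014 ]
0.07859426949182186 0.0021272646187325537
[356.7891 310.3427]
[357.474  306.7413]
```

View pics/m7t.png

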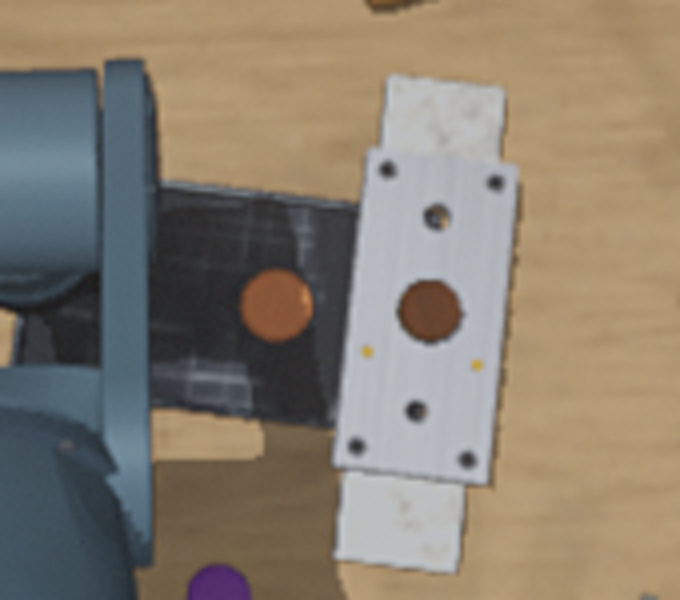

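The dish lies about 79 mm from the die's centre along its +x (62 mm needed). Back the fingers off the wall and lift clear.

Emit:
{"op": "jog_arm", "data": {
  "commands": [0, 0, -0.02, 0, 0, 0, -1, 0, 0, -0.03, 0, 0, 0, -1, -0.1, 0, -0.03, 0, 0, 0, -1, -0.4, 0, -0.03, 0, 0, 0, -1, -0.8, 0, -0.03, 0, 0, 0, -1, -0.8, 0, -0.03, 0, 0, 0, -1, -0.8, 0, -0.03, 0, 0, 0, -1, -0.8, 0, -0.03, 0, 0, 0, -1]
}}

```text
time_s: 10.82
eef_pos: [0.579, 0.1061, 0.1895]
eef_rot: [0.536, -0.459, 0.538, 0.461]
wrist_force: [-0.3, -0.5, -0.1]
opening: 0.001
```

```bash
python3 -c "
from h import *
o=ctrl.get_obs(); print(o['time_s'],o['eef_pos'],o['wrist_force'],abs(np.array(o['dq'])).max())
for n in('scene','top'):
    cv2.imwrite('pics/%s8.png'%n,cam(n)['frame'][:,:,::-1])
a=cv2.imread('pics/scene8.png')[100:400,130:470]; b=cv2.imread('pics/top8.png')[170:370,160:460]
cv2.imwrite('pics/m8.png',np.hstack([cv2.resize(a,(340,300)),cv2.resize(b,(450,300))]))
a=cv2.imread('pics/scene8.png')[210:350,260:419]
cv2.imwrite('pics/m8c.png',cv2.resize(a,(680,600),interpolation=2))
"
```

```text
10.825 [0.579  0.1061 0.1895] [-0.3174 -0.5351 -0.0959] 0.018524856100613416
```

View pics/m8.png

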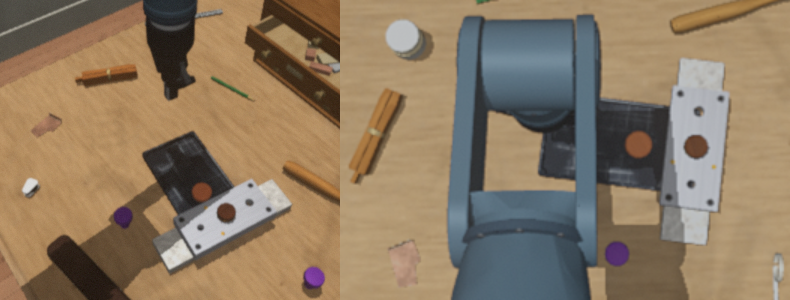

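View pics/m8c.png

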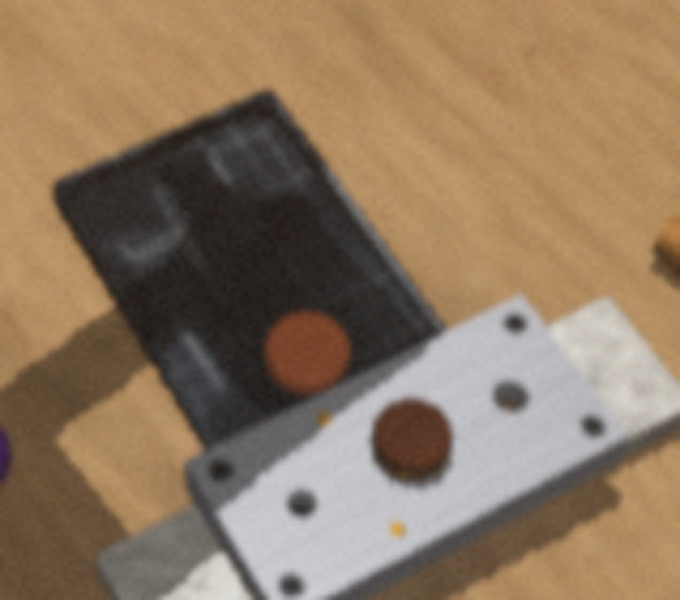

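The arm is clear and still. The dish lies flat in the tray in the open, the drift sits in its hole, and the bystanders have not moved. Handing in.

```bash
python3 -c "
from bench import ctrl
print(ctrl.hand_in())"
```

```text
the job is handed in; nothing more can be done
None
```

I pressed the drift down until its head stopped on the die (fingertips at z ≈ 60 mm, 27 N). The dish dropped into the tray, and I drew the tray to the robot's left with the closed fingers behind its end wall. I then lifted clear and handed in at about 11 s; the hand-in reported no verdict.

- **Dish:** it lies flat in the tray, about 79 mm from the die's centre along the die's +x, against the 62 mm needed. I measured this from the scene view before lifting off, and it sat at the same place in that view afterwards.
- **Drift:** it was still in its hole with its head at the die.
- **Bystanders:** in the last pictures the jar, hammer and ring clamp looked where they were; I did not measure them again.
- **Robot:** it touched nothing, with the wrist force near zero.

The two cameras disagreed by 2–5 mm, slightly worse than the stated calibration, but well within the dish's margin. I did not see the dish while it was under the die, only after it came out.

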